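Dispense a dose and lock the dose wheel at a ward desk

ROBOT

A 7-joint arm with a two-finger parallel gripper is mounted at the origin on the work surface. World frame = base frame: x ahead of the robot, y to its left, z up, the work surface at z = 0. Lengths are in mm, angles in rad, forces in N, time in s.
With the tool pointing down it reaches from about 350 to 775 mm from the base axis. Payload 3.1 kg.
Tool frame: the origin (TCP) lies at the very end of the fingers, on their centre line; the grasp point (between the pads) lies 19 mm behind it; z points along the fingers, x is the direction in which the jaws open and shut, and the axes are right-handed (so a half turn about z gives the same grasp; the last joint's range is limited). The gripper opens to 85 mm and grips with 20 to 120 N. Pads are 22 mm wide; open, the fingers measure 114 mm over their backs; the gripper's body (76 mm by 85 mm) begins 54 mm behind the grasp point. The pads swing forward as they close: fully open they stand 13 mm farther back than shut.
Start: joints at [-1.387, 0.311, 0.014, 1.512, -0.004, 1.319, -0.027], TCP at [123.108, 536.061, 231.304] pointing down, gripper open.
Joint ranges: [-2.7, 2.7], [-0.3, 1.91], [-1.27, 1.3], [0.12, 2.57], [-1.44, 4.58], [0.2, 2.03], [-3.05, 3.05]. Speed limits (rad/s): [2.79, 2.79, 3.14, 3.14, 3.14, 3.14, 3.14].

INTERFACE

Orientations are given as a rotation vector (axis times angle).
In Python, from bench import observe, snapshot, get_calibration, hand_in, look_for, trace, mark_of gives the robot as it stands.
- The arm moves only by the tool drive_tool, never from a script. Its argument "commands" is a list of rows, each a list of 7 numbers: the shift along the tool's x, y, z normalised to -1 to 1, where 1 is 20 cm, then the turn, a rotation vector about the tool's x, y, z normalised to -1 to 1, where 1 is 90 degrees, then the gripper's target within -1 to 1 (shut at 1, half-way at 0, fully open at -1). A call has 1 to 5 rows; each row is the pose to reach, as a shift and turn from the pose commanded when the call began, along the tool's axes at that moment; what a row does not reach only later rows make up. A row lasts 1/10 s, in which the tool goes at most 50 mm and 8.59 degrees, less where a joint would pass 70% of its speed; a pose out of reach is approached as far as the arm can. A call with a number of a shift or a turn outside -1 to 1 is refused whole. A call with a gripper value outside its range is refused whole. The fingers move at their own pace and stop on an object; the grip force is fixed at half the most. Time passes only in rows, so rows that repeat a pose let the fingers close. It gives the time, the measured TCP pose, the force and the opening at its end, in the units of the state.
- observe(): the state, without advancing time (a new reading comes with each control period).
- snapshot(name): name is "side" or "top" or "wrist"; returns the picture (480x640x3 uint8, red, green, blue); there is no depth.
- get_calibration(name): a dict with "mtx" (3x3 intrinsics, pixels), "D" ([k1, k2, p1, p2, k3] as OpenCV has them; the pictures are not rectified), "rvec" (rotation vector, rad) and "tvec" (3), from world to camera coordinates, as OpenCV has them. Camera axes: x right, y down, z forward; pixel columns grow to the right and rows downward; lengths in mm; the calibration is good to about 2 mm. A picture is of the moment at which its call begins: read the wrist's pose just before it. get_calibration takes no time and is no camera call; for the wrist camera it gives the pose at the moment of the call.
- hand_in(): hands the job in, once; it reports no verdict.
Trained networks look in the newest picture that a camera, given by its name, has taken for a name from the list of things; names that differ only in an ending like _2 or _b are one class to them, and where a whole thing is asked for, a point or a joint stands for the part that bears it (a point fixed in the world has none). Each returns a list of dicts, best first, with "score" (0 to 1); they miss things now and then, are a little off and sometimes report something else, mostly with a low value. They report only what shows in the picture. A call takes as long as a camera call. They do not tell look-alikes from the thing itself.
- look_for(camera, label): "location" ([x, y, z] in mm, in world coordinates, good to about 4 mm: the middle of the surface that is visible of it).
- trace(camera, label): "mask" (480x640 bool, what is visible of it).
- mark_of(camera, label): "location" ([x, y, z] in mm, in world coordinates, good to about 4 mm: a listed point, or the origin of a listed thing).
The state is a dict: "time_s": time; "q": joint angles; "joint_velocities": joint speeds; "tau": joint torques, N m; "tool_pos": TCP position; "eef_rot": TCP orientation; "force": force on the tool from outside, world axes, zero at the start; "wrist_torque": the same for the moment, N m; "width": finger opening in mm.
Only numpy, scipy, OpenCV 4.12 (cv2) and the standard library are available. Lean on these libraries where they do the work, as an engineer would, in place of code of your own. Each camera call takes 0.05 s, during which the arm holds its last target.

TASK

Give out the loaded dose: turn the flat-edged dose wheel by its green rib until its flat faces the blue alignment bar and the orange dose drops through the stand into the cup below, then slide the bar up until it lies flush along the wheel's flat. Leave the wheel down on its spindle, do not touch the dose itself, and do not disturb the other things on the desk.

Things in the scene. Friction and masses are not known exactly. Their poses are not given: they have to be found in the camera images.
- dispenser: the fixed stand: grey deck 210 x 170 mm, its top 85 mm above the desk, on a white housing open at the end away from the bar. Origin on the desk under the wheel's spindle (steel pin 16 mm across, 14 mm above the deck); deck from x = -135 to +75 mm, y = -85 to +85 mm. z up, x points from the bar to the spindle. Drop hole 38 mm across through the deck, centred at x = +45 mm, y = 0.
- wheel: loose white dose wheel 140 mm across, 12 mm thick, about 0.18 kg, lying on the deck; turns either way on the spindle (19 mm hole: 1.5 mm of play), 1 to 3 N at the rib, stops where left. Origin at its centre, underside; z up. Straight flat on its -x side. It is aligned (flat facing the bar, pocket over the drop hole) when its axes are parallel to the dispenser's; starts 57 to 180 degrees off, either side.
- wheel_flat (a point): the middle of the wheel's one straight flat edge, 58 mm from the wheel's centre, about 78 mm long, marked with a green line; point at half the wheel's thickness, 91 mm above the desk; axes are the wheel's
- rib (a point): the middle of the green rib on the wheel: a radial fin 40 mm long (24 to 64 mm from the centre along the wheel's +y), 10 mm thick, from the wheel's top (97 mm above the desk) up to 118 mm; the point is 44 mm from the centre, 107.5 mm above the desk; axes are the wheel's. Push it sideways from either side, or pinch it, to turn the wheel.
- dose: the orange dose, a loose disc 24 mm across and 8 mm thick, 12 g, lying on the deck inside the wheel's open pocket and swept along by it. Origin at the middle of its underside.
- cup (a point): the middle of the inside floor of the clear cup fixed under the drop hole, 11 mm above the desk; cup 68 mm across outside, rim 53 mm above the desk, 56 mm across inside at the floor
- bar (a joint): travel of the blue alignment bar in m: 0 is fully back, growing as it slides along the dispenser's +x to the spindle; stop at 0.040. At 0.033 (1.5 mm either way for the wheel's play) it lies against the flat of an aligned wheel; at 0.021 it meets the round rim if the flat is turned away. About 1.2 N of friction, stays where left; starts at 0 to 0.008.
- bar_face (a point): middle of the bar's face towards the wheel, 91 mm above the desk, moving with the bar; axes are the dispenser's. Bar 84 mm long along y, 16 mm deep behind the face, top 12 mm above the deck. A blue tab stands on it up to 123 mm above the desk: 44 mm wide along y, 8 mm thick, its back 16 mm behind the face; push on its back to slide the bar.
- sanitizer: white bottle, blue cap, 52 mm across, 130 mm tall, bystander; origin at the middle of its underside
- mug: blue mug, 76 mm across plus handle, 85 mm tall, bystander; origin at the middle of its underside
- swab_box: green box 90 x 60 x 50 mm, bystander; origin at the middle of its underside
- pill_jar: amber jar, white cap, 48 mm across, 75 mm tall, bystander; origin at the middle of its underside
- pocket (a point): centre of the wheel's one open pocket, a through hole 33 mm across, 45 mm from the wheel's centre on its +x side, opposite the flat; point on the wheel's underside. The round grey patches are sealed pockets.
Things that resemble listed ones, but are neither listed nor needed, are in the scene too. Of the things like the wheel, leave any that is black; of the rest the larger one is meant.

How it is judged:
By the outcome, as a careful person would: the job done as asked, in the order asked, and still so for the second after the job is handed in, with the robot touching nothing.
It also fails if it takes over 48 s, if anything falls off the work surface, if the arm or the gripper's body presses on something with over 40 N, if the wrist force passes 120 N, or if a joint passes its speed limit or range.

## Working session

There is one attempt and no reset: what is moved stays moved. The work goes in short steps, Python scripts to look and compute and a tool call to move; the robot and the scene stay as the last step left them, time stands still between calls to the robot, and variables do not carry over. Pictures are saved under pics/ and viewed, and the job is handed in when it is done.

Besides the shell and the picture viewer there is one more tool, called after "Request:" as name([rows], argument=value, ...), one row to a line, values as JSON. drive_tool: Moves the arm, as the interface text tells. Scaled input: -1 to 1 covers 20 cm each way for a shift and 90 degrees each way for a turn. Its arguments: {"type":"object","properties":{"commands":{"type":"array","items":{"type":"array","items":{"type":"number"}}}},"required":["commands"]}

```bash
ls; mkdir -p pics
python3 - <<'E'
from bench import *
import cv2,numpy as np
s=observe();print({k:np.round(v,3).tolist() for k,v in s.items()})
for n in("top","side"):
    im=snapshot(n);cv2.imwrite(f"pics/{n}0.png",im[:,:,::-1])
    c=get_calibration(n);print(n,np.round(c["mtx"],1).tolist(),np.round(c["rvec"],3),np.round(c["tvec"],1))
    for l in("wheel","rib","pocket","wheel_flat","dose","bar_face","dispenser","cup"):
        try:
            print(n,l,[(np.round(d["location"],0).tolist(),round(d["score"],2)) for d in mark_of(n,l)[:3]])
        except Exception as e: print(n,l,e)
print(observe()["time_s"])
E
```

```text
pics
{'time_s': 0.0, 'q': [-1.387, 0.312, 0.014, 1.513, -0.004, 1.319, -0.027], 'joint_velocities': [0.0, -0.0, 0.0, 0.0, 0.0, 0.0, -0.0], 'tau': [-0.0, -37.992, 0.146, -23.059, 0.012, 0.013, -0.0], 'tool_pos': [122.961, 535.334, 230.22], 'eef_rot': [2.456, 1.956, -0.003], 'force': [0.333, 0.465, 1.009], 'wrist_torque': [0.04, 0.002, -0.017], 'width': 85.521}
top [[496.4, 0.0, 335.9], [0.0, 496.4, 244.7], [0.0, 0.0, 1.0]] [ 2.098 -2.124  0.196] [  1.1 590.6 985. ]
top wheel [([772.0, 56.0, -2.0], 0.96), ([586.0, -94.0, -1.0], 0.88), ([579.0, 119.0, 85.0], 0.6)]
top rib [([803.0, 30.0, 20.0], 0.98), ([591.0, -57.0, 15.0], 0.86), ([619.0, 106.0, 107.0], 0.8)]
top pocket [([740.0, 27.0, 2.0], 0.79), ([619.0, -93.0, -0.0], 0.65), ([580.0, 66.0, 89.0], 0.61)]
top wheel_flat [([805.0, 104.0, 4.0], 0.89), ([540.0, -86.0, 8.0], 0.85), ([589.0, 172.0, 91.0], 0.69)]
top dose [([578.0, 64.0, 87.0], 0.56)]
top bar_face [([498.0, 110.0, 90.0], 0.92), ([595.0, -398.0, 0.0], 0.34)]
top dispenser [([585.0, 114.0, -4.0], 0.73)]
top cup []
side [[606.6, 0.0, 311.0], [0.0, 606.6, 250.4], [0.0, 0.0, 1.0]] [ 0.08  -2.934  1.112] [ 597.7   90.  1666.4]
side wheel [([587.0, -91.0, -3.0], 0.71), ([585.0, 117.0, 87.0], 0.64), ([773.0, 62.0, -4.0], 0.61)]
side rib [([804.0, 25.0, 22.0], 0.87), ([624.0, 107.0, 109.0], 0.72)]
side pocket [([622.0, -93.0, 2.0], 0.71), ([743.0, 24.0, 1.0], 0.7), ([574.0, 67.0, 78.0], 0.66)]
side wheel_flat [([541.0, -87.0, 5.0], 0.97), ([809.0, 102.0, 8.0], 0.97), ([589.0, 172.0, 94.0], 0.74)]
side dose [([577.0, 66.0, 82.0], 0.61)]
side bar_face [([587.0, 376.0, 2.0], 0.7), ([494.0, 109.0, 95.0], 0.64)]
side dispenser [([582.0, 115.0, -1.0], 0.56), ([423.0, -371.0, 2.0], 0.38)]
side cup [([624.0, 116.0, 9.0], 0.95)]
0.9
```

View pics/top0.png

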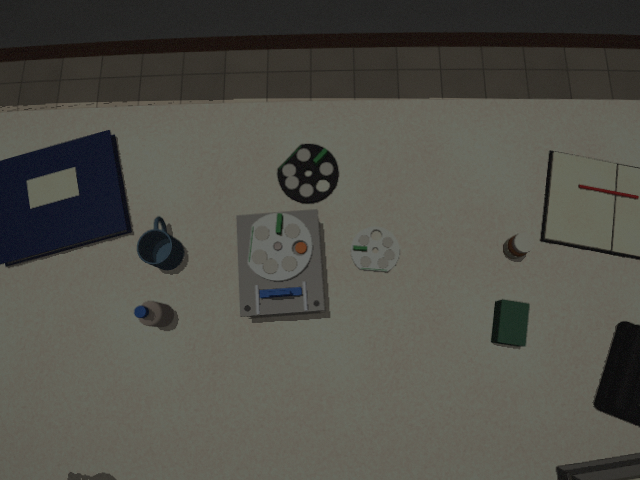

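View pics/side0.png

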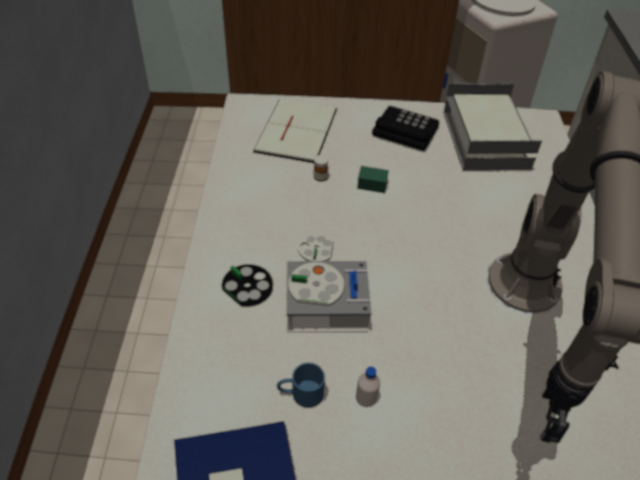

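Wheel candidates in the top picture are the white wheel on the stand at (278,246), the black wheel at (308,173) and the small white wheel at (375,250). The black one is excluded and the small one is the smaller white, so I choose the one on the stand. I'll check that choice in a close crop and measure it.

```bash
cat > h.py <<'E'
from bench import *
import cv2,numpy as np
from scipy.spatial.transform import Rotation as R
def rect(im,c,cx,cy,z,half=130,s=2.5):
    # orthophoto of plane z; image up = +x world, left = +y world
    n=int(2*half*s); v,u=np.mgrid[0:n,0:n].astype(float)
    P=np.stack([cx+half-v/s,cy+half-u/s,np.full_like(u,z)],-1).reshape(-1,3)
    p,_=cv2.projectPoints(P,c["rvec"],c["tvec"],c["mtx"],np.array(c["D"],float))
    p=p.reshape(n,n,2).astype(np.float32)
    return cv2.remap(im,p[...,0],p[...,1],cv2.INTER_CUBIC)
def pix2w(u,v,c,z):
    q=cv2.undistortPoints(np.array([[[u,v]]],float),c["mtx"],np.array(c["D"],float))[0,0]
    Rm,_=cv2.Rodrigues(np.array(c["rvec"],float));t=np.array(c["tvec"],float).ravel()
    d=Rm.T@np.array([q[0],q[1],1]);o=-Rm.T@t
    return o+d*(z-o[2])/d[2]
def st():
    s=observe();r=R.from_rotvec(s["eef_rot"]).as_matrix()
    print("t",round(s["time_s"],2),"tcp",np.round(s["tool_pos"],1),"toolx yaw",round(np.degrees(np.arctan2(r[1,0],r[0,0])),2),"zaxis",np.round(r[:,2],3),"F",np.round(s["force"],1),"w",round(s["width"],1),"q",np.round(s["q"],2));return s
def cmd(target,yaw=None,pos=None,rot=None):
    s=observe();p=np.array(s["tool_pos"]) if pos is None else np.array(pos)
    r=R.from_rotvec(s["eef_rot"]) if rot is None else rot
    sh=r.inv().apply(np.array(target,float)-p)/200
    out=np.round(sh,4).tolist()
    if yaw is not None:
        y=np.radians(yaw);T=R.from_matrix(np.array([[np.cos(y),np.sin(y),0],[np.sin(y),-np.cos(y),0],[0,0,-1]]))
        out+=np.round((r.inv()*T).as_rotvec()/(np.pi/2),4).tolist()
    return out
E
python3 - <<'E'
from h import *
im=cv2.imread("pics/top0.png");c=get_calibration("top")
cv2.imwrite("pics/top0r.png",rect(im,c,570,115,97,110,2.7)); st()
print(cmd([560,115,330],90))
E
```

```text
t 0.9 tcp [123.1 536.1 231.3] toolx yaw 77.07 zaxis [ 0.  0. -1.] F [-0.6  0.1  0.5] w 85.1 q [-1.39  0.31  0.01  1.51 -0.    1.32 -0.03]
[-1.563, 2.6002, -0.4934, 0.0, -0.0, -0.1437]
```

View pics/top0r.png

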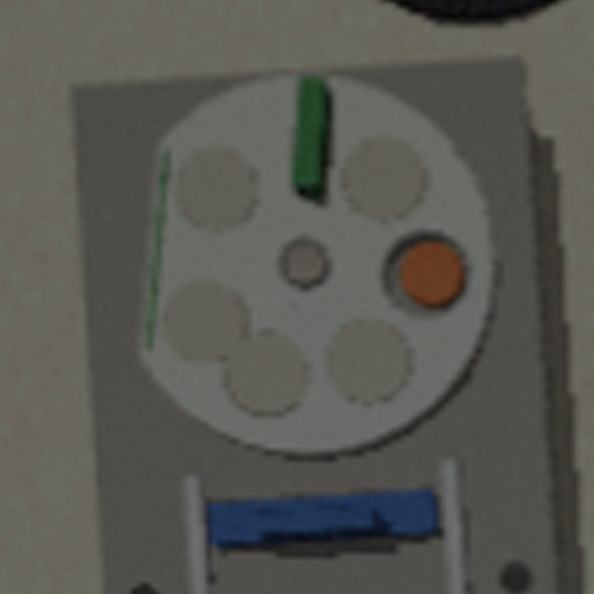

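The crop shows the 140 mm white wheel on the stand, with the flat to the left, the rib pointing up (+x) and the dose at right, so the choice holds. Wheel yaw is about −95°, deck yaw about +3.5°, so the wheel has to turn about +98° (CCW). I'll move above it for a wrist view.

Request:
drive_tool([
  [0,0,-0.25,0,0,0,-1],
  [-0.1,0.2,-0.5,0,0,0.095,-1],
  [-0.23,0.4,-0.5,0,0,0.19,-1],
  [-0.36,0.6,-0.5,0,0,0.285,-1],
  [-0.49,0.82,-0.5,0,0,0.38,-1],
])

```text
time_s: 1.4
tool_pos: [255.7, 409.0, 332.4]
eef_rot: [-2.926, -1.14, -0.003]
force: [0.9, 1.0, 0.9]
width: 85.2
```

Run:
```python
from h import *
st()
print(cmd([560,115,330],-5))
```

```text
t 1.4 tcp [255.7 409.  332.4] toolx yaw 42.56 zaxis [ 0.001  0.002 -1.   ] F [0.9 1.  0.9] w 85.2 q [-1.22  0.13  0.2   1.49 -0.03  1.52 -0.28]
[0.1259, 2.1119, 0.0104, -0.0012, -0.0013, 0.5285]
```

Request:
drive_tool([
  [0.01,0.22,0,0,0,0.095,-1],
  [0.025,0.44,0,0,0,0.19,-1],
  [0.04,0.66,0,0,0,0.285,-1],
  [0.05,0.88,0,0,0,0.38,-1],
  [0.06,1.0,0,0,0,0.47,-1],
])

```text
time_s: 1.9
tool_pos: [402.3, 267.5, 331.8]
eef_rot: [3.141, -0.004, 0.003]
force: [-0.2, -0.3, 0.0]
width: 85.4
```

Run:
```python
from h import *
st()
print(cmd([560,115,330],-90))
```

```text
t 1.9 tcp [402.3 267.5 331.8] toolx yaw -0.14 zaxis [ 0.002 -0.001 -1.   ] F [-0.2 -0.3  0. ] w 85.4 q [-0.99  0.14  0.43  1.5  -0.05  1.52 -0.57]
[0.7904, 0.7605, 0.0112, -0.0006, -0.0015, 0.9985]
```

Request:
drive_tool([
  [0.16,0.155,0,0,0,0.095,-1],
  [0.32,0.31,0,0,0,0.19,-1],
  [0.48,0.465,0,0,0,0.285,-1],
  [0.64,0.62,0,0,0,0.38,-1],
  [0.75,0.72,0,0,0,0.475,-1],
])

```text
time_s: 2.4
tool_pos: [552.6, 125.6, 331.4]
eef_rot: [2.924, -1.145, 0.003]
force: [-0.8, -0.1, -0.2]
width: 85.5
```

Run:
```python
from h import *
st()
im=snapshot("wrist");c=get_calibration("wrist");cv2.imwrite("pics/w1.png",im[:,:,::-1])
np.savez("w1c.npz",**{k:np.array(v) for k,v in c.items()})
Rm,_=cv2.Rodrigues(np.array(c["rvec"],float));print("cam",-Rm.T@np.array(c["tvec"]).ravel(),Rm[2])
for l in("wheel","rib","pocket","wheel_flat","dose","bar_face","dispenser"):
    print(l,[(np.round(d["location"],1).tolist(),round(d["score"],2)) for d in mark_of("wrist",l)[:2]])
```

```text
t 2.4 tcp [552.6 125.6 331.4] toolx yaw -42.75 zaxis [ 0.001 -0.002 -1.   ] F [-0.8 -0.1 -0.2] w 85.5 q [-0.7   0.36  0.66  1.28 -0.21  1.58 -0.83]
cam [605.30586787 176.23619022 471.92215332] [-0.1971953  -0.21897306 -0.95559658]
wheel [([770.8, 59.1, -1.8], 0.96), ([578.3, 110.4, 85.4], 0.95)]
rib [([627.4, 108.1, 103.6], 0.9), ([802.6, 31.8, 23.0], 0.85)]
pocket [([577.1, 65.2, 85.2], 0.95), ([621.9, -97.2, -1.9], 0.78)]
wheel_flat [([591.8, 172.9, 93.4], 0.96), ([808.1, 96.8, 7.1], 0.89)]
dose [([576.5, 66.1, 87.3], 0.81), ([624.1, 111.0, 104.2], 0.38)]
bar_face [([500.8, 109.5, 88.4], 0.68)]
dispenser [([579.4, 113.0, -2.5], 0.86)]
```

View pics/w1.png

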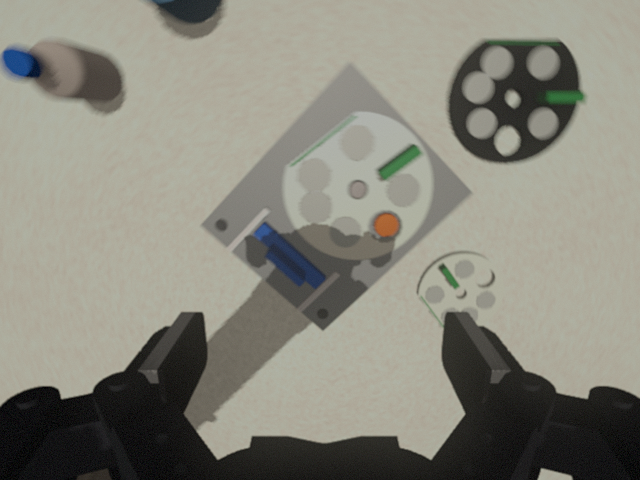

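The wrist view shows the stand in the middle, with the spindle at (358,189), rib at (400,162), dose at (387,225) and bar at (290,255). Now I'll measure these features.

Run:
```python
from h import *
im=cv2.imread("pics/w1.png");c=dict(np.load("w1c.npz"))
hsv=cv2.cvtColor(im,cv2.COLOR_BGR2HSV)
# deck corners at z=85
for n,(u,v) in dict(tl=(350,63),r=(470,190),b=(322,330),l=(202,225)).items(): print(n,np.round(pix2w(u,v,c,85),1))
print("spindle",np.round(pix2w(358,189,c,99),1))
a=rect(im,c,575,115,97,110,2.7);cv2.imwrite("pics/w1r.png",a)
m=cv2.inRange(cv2.cvtColor(a,cv2.COLOR_BGR2HSV),(45,120,30),(85,255,255))
n,l,s,ce=cv2.connectedComponentsWithStats(m)
for i in range(1,n):
    if s[i,4]>60:
        pts=np.argwhere(l==i)[:,::-1].astype(np.float32);r=cv2.minAreaRect(pts);b=cv2.boxPoints(r)
        print(s[i],ce[i],r,[(round(575+110-y/2.7,1),round(115+110-x/2.7,1)) for x,y in b])
```

```text
tl [655.3 191.6  85. ]
r [663.6  28.   85. ]
b [455.3  16.4  85. ]
l [449.5 182.7  85. ]
spindle [586.1 105.9  99. ]
```

View pics/w1r.png

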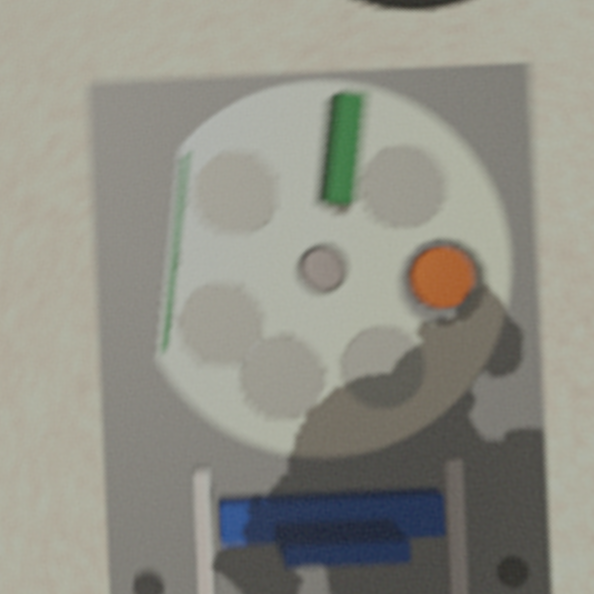

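Run:
```python
from h import *
st()
print(cmd([615,108,300],-95))
```

```text
t 2.8 tcp [550.  131.  331.4] toolx yaw -41.97 zaxis [-0.     0.001 -1.   ] F [-0.5  0.  -0. ] w 85.3 q [-0.71  0.35  0.65  1.28 -0.21  1.58 -0.82]
[0.3185, -0.1317, 0.1569, -0.0002, 0.0009, 0.5892]
```

Request:
drive_tool([
  [0.08,-0.03,0.05,0,0,0.095,-1],
  [0.16,-0.06,0.1,0,0,0.19,-1],
  [0.24,-0.1,0.157,0,0,0.285,-1],
  [0.32,-0.13,0.157,0,0,0.38,-1],
  [0.32,-0.13,0.157,0,0,0.475,-1],
])

```text
time_s: 3.3
tool_pos: [616.3, 105.4, 298.8]
eef_rot: [2.311, -2.127, 0.0]
force: [0.0, -0.0, 0.4]
width: 85.2
```

Request:
drive_tool([
  [0,0,0,0,0,0.095,-1],
  [0,0,0,0,0,0.115,-1],
  [0,0,0,0,0,0.115,-1],
  [0,0,0,0,0,0.115,-1],
])

```text
time_s: 3.7
tool_pos: [615.4, 106.2, 300.1]
eef_rot: [-2.12, 2.317, 0.001]
force: [1.1, 0.4, -0.6]
width: 85.6
```

Run:
```python
from h import *
st()
c=get_calibration("wrist");im=snapshot("wrist");cv2.imwrite("pics/w2.png",im[:,:,::-1])
np.savez("w2c.npz",**{k:np.array(v) for k,v in c.items()})
c2=get_calibration("wrist");print(np.array(c["tvec"]).ravel()-np.array(c2["tvec"]).ravel())
for l in("wheel","rib","pocket","wheel_flat","bar_face","dispenser"):
    print(l,[(np.round(d["location"],1).tolist(),round(d["score"],2)) for d in mark_of("wrist",l)[:2]])
a=rect(im[:,:,::-1],c,575,115,97,110,2.7);cv2.imwrite("pics/w2r.png",a)
st()
```

```text
t 3.7 tcp [615.4 106.2 300.1] toolx yaw -95.09 zaxis [ 0.     0.001 -1.   ] F [ 1.1  0.4 -0.6] w 85.6 q [-0.67  0.54  0.83  1.17 -0.39  1.59 -1.58]
[-0.23875654  0.02835236  0.01988009]
wheel [([771.9, 62.2, -0.0], 0.81), ([586.7, -86.1, -1.3], 0.75)]
rib [([625.3, 111.8, 104.9], 0.93), ([590.3, -57.1, 13.4], 0.62)]
pocket [([573.1, 67.4, 85.4], 0.97), ([737.3, 24.4, -3.8], 0.84)]
wheel_flat [([589.4, 173.3, 93.2], 0.79), ([541.9, -83.6, 7.9], 0.7)]
bar_face [([496.1, 106.3, 87.4], 0.76)]
dispenser []
t 4.05 tcp [615.7 105.4 299.9] toolx yaw -95.26 zaxis [ 0.  0. -1.] F [-0.5  0.4 -0.5] w 84.9 q [-0.67  0.54  0.83  1.17 -0.39  1.59 -1.59]
```

View pics/w2r.png

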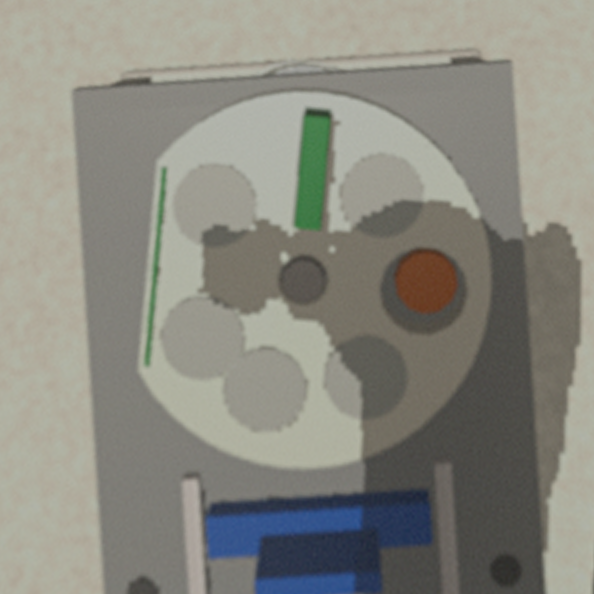

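View pics/w2.png

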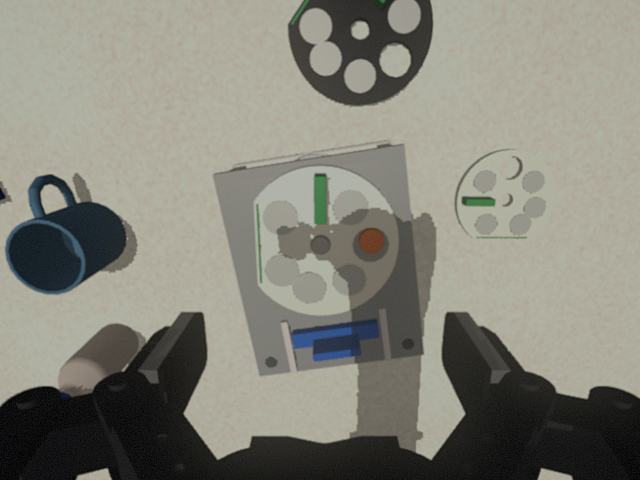

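Run:
```python
from h import *
st()
print(cmd([625.6,109.1,104],-94.7))
```

```text
t 4.05 tcp [615.7 105.4 299.9] toolx yaw -95.26 zaxis [ 0.  0. -1.] F [-0.5  0.4 -0.5] w 84.9 q [-0.67  0.54  0.83  1.17 -0.39  1.59 -1.59]
[-0.0229, -0.0477, 0.9797, -0.0001, 0.0001, -0.0063]
```

Request:
drive_tool([
  [-0.023,-0.048,0.22,0,0,0,0],
  [-0.023,-0.048,0.45,0,0,0,0],
  [-0.023,-0.048,0.68,0,0,0,0],
  [-0.023,-0.048,0.85,0,0,0,0],
  [-0.023,-0.048,0.88,0,0,0,0],
])

```text
time_s: 4.55
tool_pos: [621.9, 109.5, 118.7]
eef_rot: [2.111, -2.315, -0.009]
force: [-0.3, 0.1, 0.2]
width: 42.8
```

Run:
```python
from h import *
st()
im=snapshot("wrist");cv2.imwrite("pics/w3.png",im[:,:,::-1])
st()
```

```text
t 4.55 tcp [621.9 109.5 118.7] toolx yaw -95.28 zaxis [-0.01  -0.001 -1.   ] F [-0.3  0.1  0.2] w 42.8 q [-0.68  0.66  0.77  1.44 -0.47  1.24 -1.52]
t 4.6 tcp [623.4 109.4 120.6] toolx yaw -95.28 zaxis [-0.006 -0.001 -1.   ] F [0.4 0.7 0.7] w 42.9 q [-0.68  0.66  0.77  1.44 -0.47  1.24 -1.52]
```

View pics/w3.png

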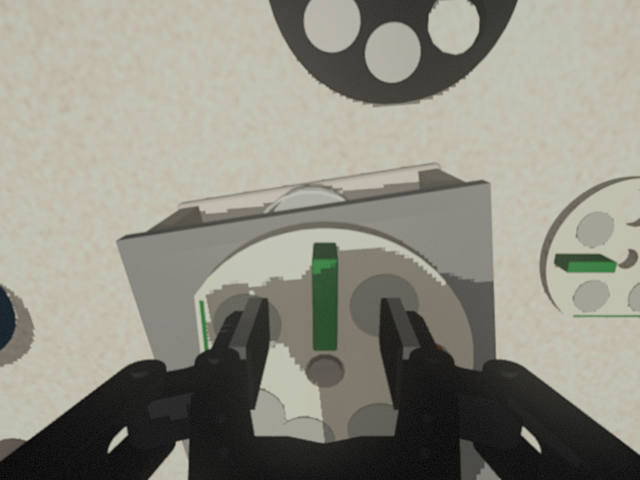

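Request:
drive_tool([
  [0,0,0.04,0,0,0,0],
  [0,0,0.08,0,0,0,0.3],
  [0,0,0.08,0,0,0,0.66],
  [0,0,0.08,0,0,0,0.66],
  [0,0,0.08,0,0,0,0.66],
])

```text
time_s: 5.1
tool_pos: [626.3, 109.1, 108.8]
eef_rot: [-2.116, 2.32, -0.001]
force: [-0.3, -0.5, 0.0]
width: 14.6
```

Run:
```python
from h import *
st();st()
im=snapshot("wrist");cv2.imwrite("pics/w4.png",im[:,:,::-1])
print(cmd([625.6,109.1,104],-94.7))
st()
```

```text
t 5.1 tcp [626.3 109.1 108.8] toolx yaw -95.28 zaxis [ 0.002  0.    -1.   ] F [-0.3 -0.5  0. ] w 14.6 q [-0.67  0.67  0.77  1.45 -0.48  1.21 -1.51]
t 5.1 tcp [626.3 109.1 108.8] toolx yaw -95.28 zaxis [ 0.002  0.    -1.   ] F [-0.3 -0.5  0. ] w 14.6 q [-0.67  0.67  0.77  1.45 -0.48  1.21 -1.51]
[0.0005, 0.003, 0.0235, -0.0009, 0.0003, -0.0065]
t 5.15 tcp [626.2 109.1 108.7] toolx yaw -95.28 zaxis [ 0.001  0.    -1.   ] F [-0.9  0.1 -0.7] w 14.3 q [-0.67  0.67  0.77  1.45 -0.48  1.21 -1.51]
```

View pics/w4.png

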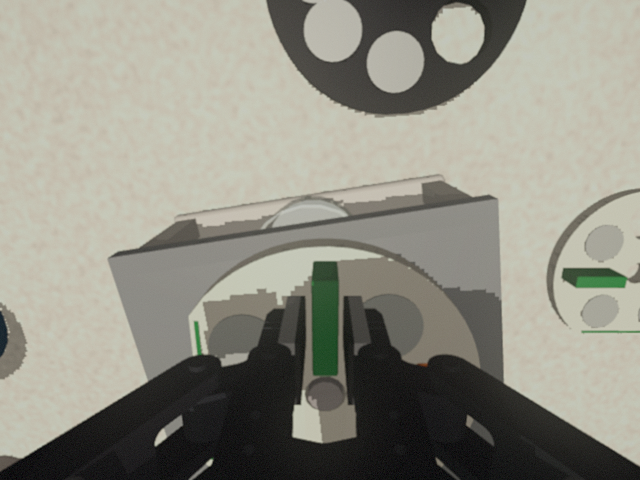

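The fingers straddle the rib at (325,320) with a small gap on each side. Next comes the arc: lower 4 mm and turn CCW.

Request:
drive_tool([
  [-0.0268,0.0016,0.02,0,0,-0.078,0.66],
  [-0.0532,0.0065,0.02,0,0,-0.156,0.66],
  [-0.0788,0.0146,0.02,0,0,-0.233,0.66],
  [-0.1033,0.0258,0.02,0,0,-0.311,0.66],
  [-0.1262,0.0398,0.02,0,0,-0.389,0.66],
])

```text
time_s: 5.65
tool_pos: [620.4, 134.6, 104.2]
eef_rot: [2.72, -1.571, 0.002]
force: [1.7, -0.0, -0.9]
width: 14.3
```

Run:
```python
from h import *
s=st()
C=np.array([581.8,112.7]);d=np.array(s["tool_pos"])[:2]-C;print("ang",np.degrees(np.arctan2(d[1],d[0])),"r",np.hypot(*d))
im=snapshot("wrist");cv2.imwrite("pics/w5.png",im[:,:,::-1])
s=st()
```

```text
t 5.65 tcp [620.4 134.6 104.2] toolx yaw -60.01 zaxis [ 0.001 -0.001 -1.   ] F [ 1.7 -0.  -0.9] w 14.3 q [-0.63  0.63  0.62  1.46 -0.38  1.17 -1.  ]
ang 29.5558522482367 r 44.33891454324871
t 5.7 tcp [619.9 136.  104.3] toolx yaw -59.76 zaxis [ 0.     0.001 -1.   ] F [-0.8 -0.7  0.1] w 14.2 q [-0.63  0.63  0.62  1.46 -0.38  1.17 -1.  ]
```

View pics/w5.png

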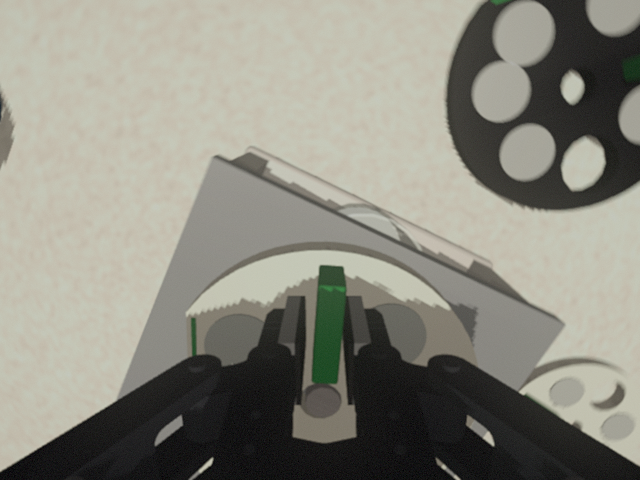

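The wheel is following, with the rib still caged at (330,320). Continue the arc.

Request:
drive_tool([
  [-0.0268,0.0016,0,0,0,-0.078,0.66],
  [-0.0532,0.0065,0,0,0,-0.156,0.66],
  [-0.0788,0.0146,0,0,0,-0.233,0.66],
  [-0.1033,0.0258,0,0,0,-0.311,0.66],
  [-0.1262,0.0398,0,0,0,-0.389,0.66],
])

```text
time_s: 6.2
tool_pos: [601.2, 152.7, 104.4]
eef_rot: [-3.066, 0.683, -0.003]
force: [0.3, -0.7, -0.4]
width: 14.6
```

Run:
```python
from h import *
im=snapshot("wrist")
s=st()
C=np.array([581.8,112.7]);d=np.array(s["tool_pos"])[:2]-C;print("ang",np.degrees(np.arctan2(d[1],d[0])),"r",np.hypot(*d))
```

```text
t 6.25 tcp [600.2 153.4 104.4] toolx yaw -24.9 zaxis [ 0.     0.001 -1.   ] F [-1.4 -1.5 -0.4] w 14.5 q [-0.59  0.58  0.48  1.5  -0.28  1.13 -0.5 ]
ang 65.67348994052291 r 44.697653298339254
```

Request:
drive_tool([
  [-0.0268,0.0016,0,0,0,-0.078,0.66],
  [-0.0532,0.0065,0,0,0,-0.156,0.66],
  [-0.0788,0.0146,0,0,0,-0.233,0.66],
  [-0.1033,0.0258,0,0,0,-0.311,0.66],
  [-0.1033,0.0258,0,0,0,-0.311,0.66],
])

```text
time_s: 6.75
tool_pos: [579.6, 157.0, 104.3]
eef_rot: [-3.14, -0.069, -0.0]
force: [0.4, 0.1, 0.1]
width: 14.6
```

Run:
```python
from h import *
c=get_calibration("wrist");im=snapshot("wrist")
cv2.imwrite("pics/w6.png",im[:,:,::-1])
s=st()
C=np.array([581.8,112.7]);d=np.array(s["tool_pos"])[:2]-C;print("ang",np.degrees(np.arctan2(d[1],d[0])),"r",np.hypot(*d))
cv2.imwrite("pics/t6r.png",rect(snapshot("top")[:,:,::-1],get_calibration("top"),570,115,97,110,2.7))
```

```text
t 6.8 tcp [579.9 156.9 104.2] toolx yaw 2.43 zaxis [ 0.  0. -1.] F [ 1.2  0.4 -0.6] w 14.6 q [-0.55  0.53  0.37  1.56 -0.21  1.1  -0.09]
ang 92.43270186687738 r 44.28248364922275
```

View pics/w6.png

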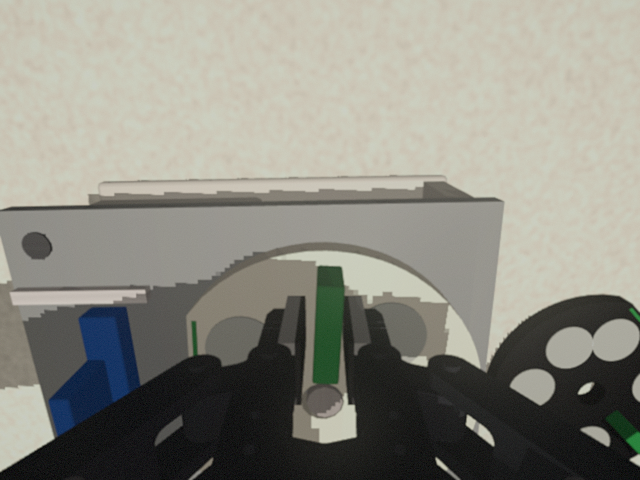

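View pics/t6r.png

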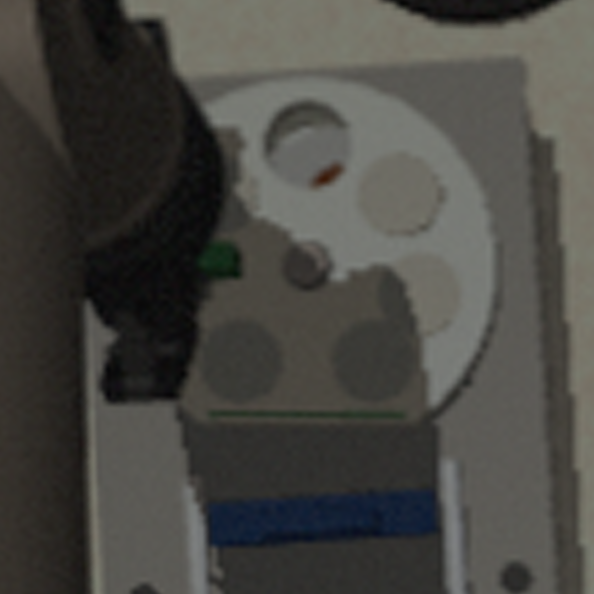

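The dose has dropped: only an orange sliver shows through the hole at (328,175). The flat measures about −1° against the deck's +3.6°, so I'll turn about 4.5° more.

Request:
drive_tool([
  [-0.009,0.0002,0,0,0,-0.025,0.66],
  [-0.0175,0.0007,0,0,0,-0.05,0.66],
  [-0.0175,0.0007,0,0,0,-0.05,0.66],
])

```text
time_s: 7.15
tool_pos: [576.8, 156.7, 104.0]
eef_rot: [3.136, 0.193, 0.001]
force: [0.4, 0.5, 2.3]
width: 14.3
```

Run:
```python
from h import *
cv2.imwrite("pics/t7r.png",rect(snapshot("top")[:,:,::-1],get_calibration("top"),570,115,97,110,2.7))
s=st()
```

```text
t 7.2 tcp [576.7 156.7 104. ] toolx yaw 7.04 zaxis [ 0.001 -0.    -1.   ] F [0.7 0.2 0.4] w 14.7 q [-0.54  0.52  0.35  1.57 -0.19  1.09 -0.02]
```

View pics/t7r.png

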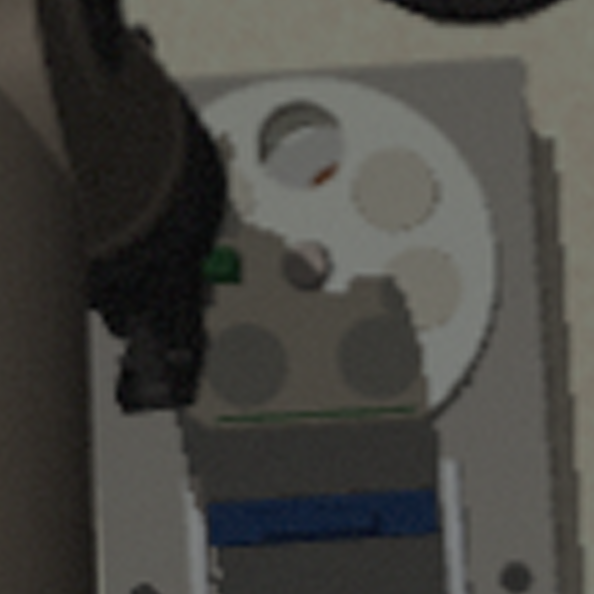

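The flat is now at 3.2°, parallel to the bar and deck. Next, release and rise.

Request:
drive_tool([
  [0,0,0,0,0,0,0.3],
  [0,0,0,0,0,0,0.3],
  [0,0,-0.15,0,0,0,0.3],
  [0,0,-0.35,0,0,0,0.3],
  [0,0,-0.5,0,0,0,0.3],
])

```text
time_s: 7.7
tool_pos: [576.7, 156.8, 205.9]
eef_rot: [-3.135, -0.196, -0.002]
force: [0.2, -0.2, -0.3]
width: 30.1
```

Run:
```python
from h import *
st()
cv2.imwrite("pics/t8r.png",rect(snapshot("top")[:,:,::-1],get_calibration("top"),570,115,97,110,2.7))
im=snapshot("side");cv2.imwrite("pics/s8.png",cv2.resize(im[220:360,250:410,::-1],None,fx=4,fy=4,interpolation=cv2.INTER_CUBIC))
print(cmd([454,104.5,200],-86.35));st()
```

```text
t 7.7 tcp [576.7 156.8 205.9] toolx yaw 7.17 zaxis [ 0.001  0.    -1.   ] F [ 0.2 -0.2 -0.3] w 30.1 q [-0.55  0.43  0.37  1.43 -0.16  1.31 -0.04]
[-0.6567, 0.1834, 0.0398, -0.0064, -0.0043, 1.0391]
t 7.8 tcp [579.6 157.3 209.4] toolx yaw 7.17 zaxis [ 0.01   0.003 -1.   ] F [ 1.  -0.3  0.6] w 30.0 q [-0.55  0.43  0.38  1.42 -0.16  1.31 -0.04]
```

View pics/t8r.png

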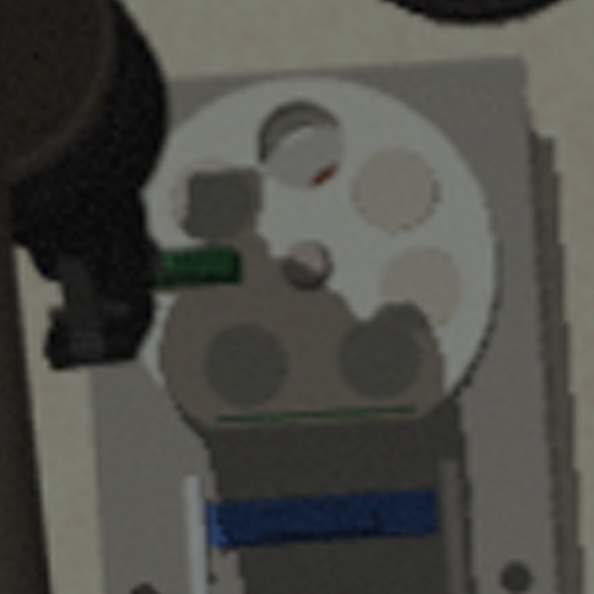

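View pics/s8.png

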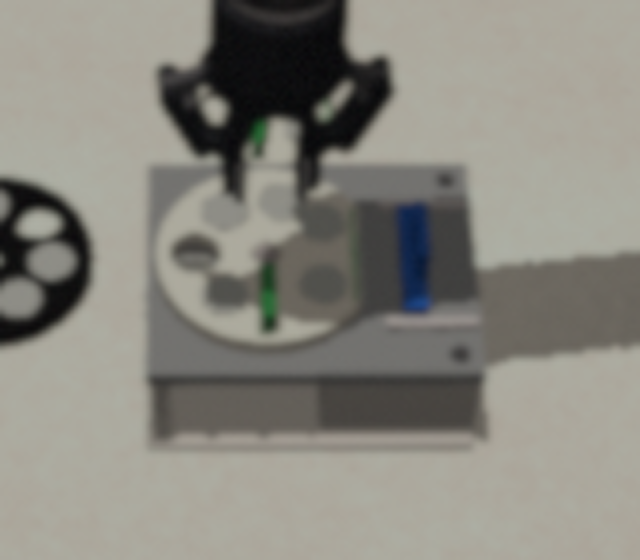

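The wheel stayed down and aligned, with the pocket empty over the hole. Now I'll go behind the tab.

Request:
drive_tool([
  [-0.13,0.037,0,0,0,0.095,0.6],
  [-0.26,0.073,0,0,0,0.19,1],
  [-0.39,0.11,0,0,0,0.285,1],
  [-0.52,0.147,0,0,0,0.38,1],
  [-0.65,0.183,0,0,0,0.475,1],
])

```text
time_s: 8.3
tool_pos: [450.3, 103.6, 203.0]
eef_rot: [2.988, -0.969, -0.002]
force: [-0.4, 0.1, 1.2]
width: 0.1
```

Request:
drive_tool([
  [0,0,0,0,0,0.095,1],
  [0,0,0,0,0,0.19,1],
  [0,0,0,0,0,0.285,1],
  [0,0,0,0,0,0.38,1],
  [0,0,0,0,0,0.475,1],
])

```text
time_s: 8.8
tool_pos: [451.3, 104.1, 203.2]
eef_rot: [2.429, -1.991, -0.001]
force: [-0.2, 0.4, 0.9]
width: -0.0
```

Request:
drive_tool([
  [0,0,0,0,0,0.09,1],
  [0,0,0,0,0,0.09,1],
  [0,0,0,0,0,0.09,1],
])

```text
time_s: 9.1
tool_pos: [451.5, 104.1, 203.4]
eef_rot: [2.293, -2.147, -0.001]
force: [-0.4, 1.0, 0.5]
width: -0.0
```

Run:
```python
from h import *
st()
c=get_calibration("wrist");im=snapshot("wrist");cv2.imwrite("pics/w9.png",im[:,:,::-1])
cv2.imwrite("pics/w9r.png",rect(im[:,:,::-1],c,545,110,97,110,2.7))
cv2.imwrite("pics/w9r2.png",rect(im[:,:,::-1],c,545,110,123,110,2.7))
st();print(cmd([454,104.5,140],-86.35))
```

```text
t 9.1 tcp [451.5 104.1 203.4] toolx yaw -86.23 zaxis [-0.001 -0.    -1.   ] F [-0.4  1.   0.5] w -0.0 q [-0.8   0.17  0.62  1.8  -0.1   1.21 -1.66]
t 9.15 tcp [451.6 104.1 203.5] toolx yaw -86.25 zaxis [-0.001 -0.    -1.   ] F [-0.2 -0.4  0.3] w 0.4 q [-0.8   0.17  0.62  1.8  -0.1   1.21 -1.66]
[-0.001, -0.0123, 0.3176, 0.0004, -0.0001, 0.0012]
```

View pics/w9.png

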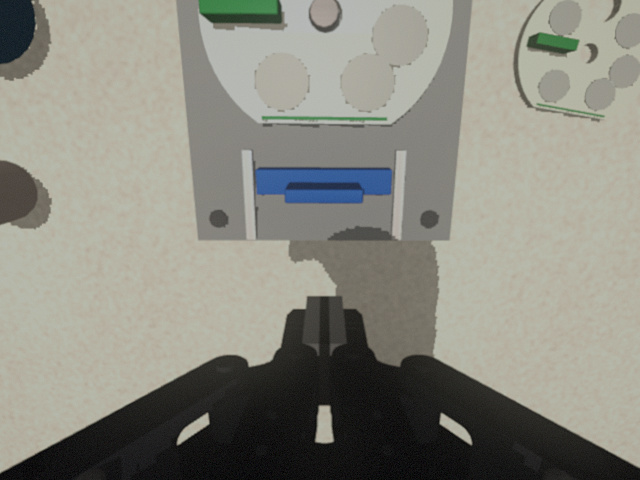

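View pics/w9r2.png

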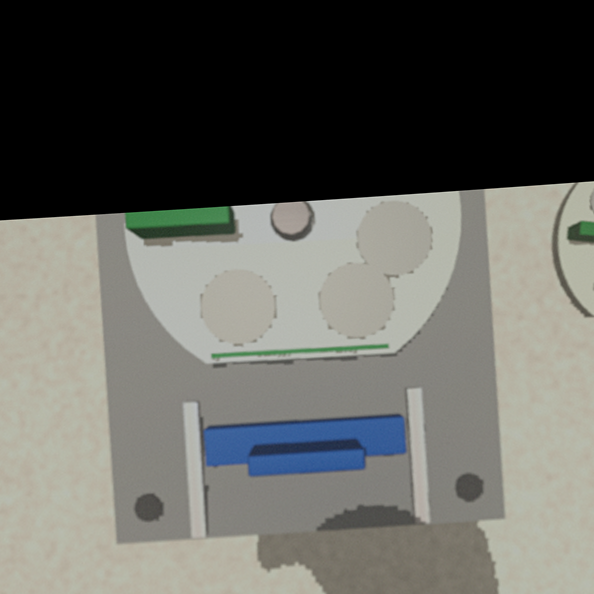

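The wrist view shows the flat at (263–387,119) parallel to the bar at (257–391,169), with the tab behind it centred at (324,195). The tab's back measures at x = 480, which matches the prediction. Lower behind it.

Request:
drive_tool([
  [0,0,0.2,0,0,0,1],
  [0,0,0.4,0,0,0,1],
  [0,0,0.48,0,0,0,1],
  [0,0,0.48,0,0,0,1],
  [0,0,0.48,0,0,0,1],
])

```text
time_s: 9.65
tool_pos: [452.3, 104.1, 108.3]
eef_rot: [-2.291, 2.149, -0.001]
force: [-0.3, -0.5, 0.5]
width: -0.1
```

Request:
drive_tool([
  [0,-0.03,0,0,0,0,1],
  [0,-0.06,0,0,0,0,1],
  [0,-0.08,0,0,0,0,1],
  [0,-0.08,0,0,0,0,1],
])

```text
time_s: 10.05
tool_pos: [469.2, 105.3, 108.5]
eef_rot: [-2.29, 2.149, -0.002]
force: [-0.1, -0.6, -1.6]
width: -0.1
```

Run:
```python
from h import *
s=st()
x=np.array([.998,.0635]);print("disp x",(np.array(s["tool_pos"])[:2]-[581.8,112.7])@x)
c=get_calibration("wrist");im=snapshot("wrist");cv2.imwrite("pics/w10.png",im[:,:,::-1])
```

```text
t 10.05 tcp [469.2 105.3 108.5] toolx yaw -86.38 zaxis [ 0.002  0.    -1.   ] F [-0.1 -0.6 -1.6] w -0.1 q [-0.74  0.31  0.6   1.89 -0.21  1.   -1.56]
disp x -112.88213792489404
```

View pics/w10.png

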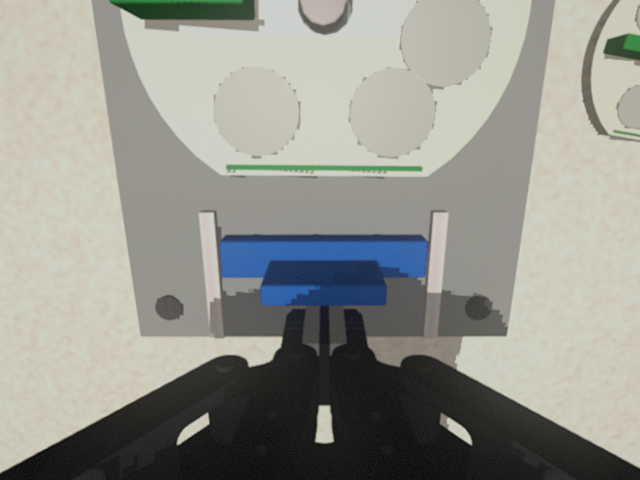

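The closed fingers at (325,310) are just at the tab's back. Push, watching the force.

Request:
drive_tool([
  [0,-0.02,0,0,0,0,1],
  [0,-0.04,0,0,0,0,1],
  [0,-0.06,0,0,0,0,1],
  [0,-0.08,0,0,0,0,1],
  [0,-0.1,0,0,0,0,1],
])

```text
time_s: 10.6
tool_pos: [488.0, 106.5, 107.8]
eef_rot: [2.29, -2.15, -0.0]
force: [-1.1, 0.3, 0.5]
width: -0.2
```

Run:
```python
from h import *
c=get_calibration("wrist");im=snapshot("wrist");cv2.imwrite("pics/w11.png",im[:,:,::-1])
s=st()
x=np.array([.998,.0635]);print("disp x",(np.array(s["tool_pos"])[:2]-[581.8,112.7])@x)
```

```text
t 10.65 tcp [488.8 106.5 107.8] toolx yaw -86.37 zaxis [ 0.001 -0.    -1.   ] F [-0.6 -0.2 -0.3] w -0.0 q [-0.72  0.35  0.59  1.84 -0.23  1.01 -1.54]
disp x -93.20977103027862
```

View pics/w11.png

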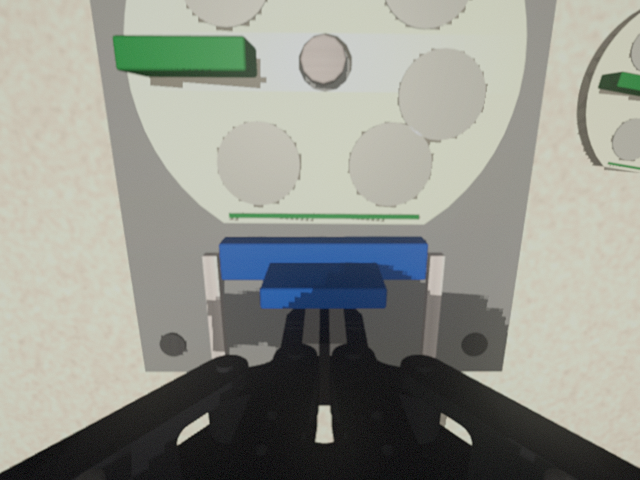

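The bar is moving with the fingers, and about 6–7 mm of gap remains (rows 222–238). Advance slowly.

Request:
drive_tool([
  [0,-0.0075,0,0,0,0,1],
  [0,-0.015,0,0,0,0,1],
  [0,-0.0225,0,0,0,0,1],
  [0,-0.0225,0,0,0,0,1],
])

```text
time_s: 11.05
tool_pos: [492.5, 106.7, 107.8]
eef_rot: [-2.291, 2.15, -0.0]
force: [-0.4, 0.3, -0.0]
width: 0.1
```

Request:
drive_tool([
  [0,-0.004,0,0,0,0,1],
  [0,-0.0075,0,0,0,0,1],
  [0,-0.0075,0,0,0,0,1],
])

```text
time_s: 11.35
tool_pos: [493.8, 106.8, 107.8]
eef_rot: [2.291, -2.15, -0.0]
force: [-1.8, 0.5, -0.0]
width: -0.2
```

Run:
```python
from h import *
c=get_calibration("wrist");im=snapshot("wrist");cv2.imwrite("pics/w12.png",im[:,:,::-1])
s=st()
x=np.array([.998,.0635]);print("disp x",(np.array(s["tool_pos"])[:2]-[581.8,112.7])@x)
```

```text
t 11.4 tcp [493.8 106.8 107.8] toolx yaw -86.37 zaxis [-0. -0. -1.] F [-1.1  0.2  0.1] w 0.1 q [-0.71  0.37  0.59  1.83 -0.24  1.02 -1.54]
disp x -88.21356573201999
```

View pics/w12.png

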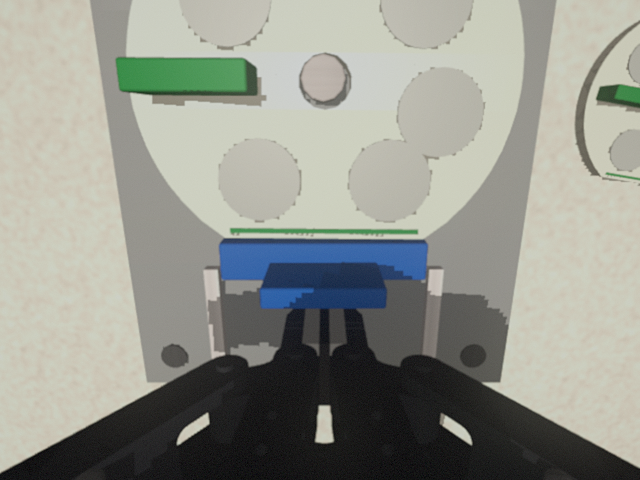

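Request:
drive_tool([
  [0,-0.0025,0,0,0,0,1],
  [0,-0.005,0,0,0,0,1],
  [0,-0.005,0,0,0,0,1],
])

```text
time_s: 11.7
tool_pos: [494.8, 106.9, 107.8]
eef_rot: [2.291, -2.15, -0.0]
force: [-2.2, -0.1, -0.7]
width: 0.3
```

Request:
drive_tool([
  [0,-0.0025,0,0,0,0,1],
  [0,-0.005,0,0,0,0,1],
  [0,-0.005,0,0,0,0,1],
])

```text
time_s: 12.0
tool_pos: [495.7, 107.0, 107.8]
eef_rot: [2.291, -2.15, -0.0]
force: [-1.2, 0.3, 1.0]
width: -0.0
```

Run:
```python
from h import *
c=get_calibration("wrist");im=snapshot("wrist");cv2.imwrite("pics/w13.png",im[:,:,::-1])
cv2.imwrite("pics/w13c.png",cv2.resize(im[190:320,190:460,::-1],None,fx=2.9,fy=2.9,interpolation=cv2.INTER_CUBIC))
s=st()
x=np.array([.998,.0635]);print("disp x",(np.array(s["tool_pos"])[:2]-[581.8,112.7])@x)
```

```text
t 12.05 tcp [495.7 106.9 107.8] toolx yaw -86.37 zaxis [-0. -0. -1.] F [-1.2  0.9 -0.8] w 0.1 q [-0.71  0.37  0.59  1.82 -0.24  1.02 -1.53]
disp x -86.30211472406988
```

View pics/w13c.png

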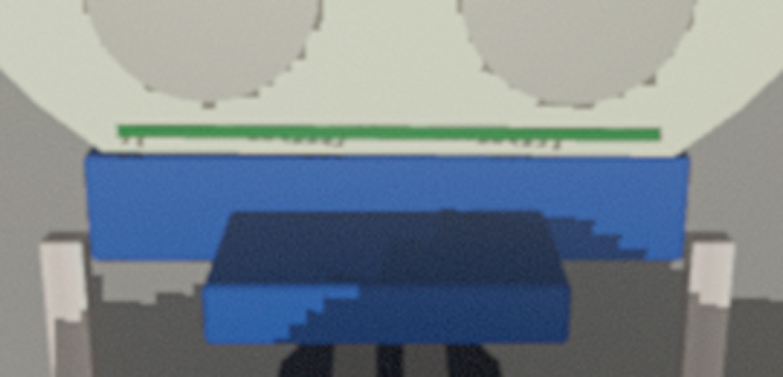

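Request:
drive_tool([
  [0,-0.0025,0,0,0,0,1],
  [0,-0.005,0,0,0,0,1],
  [0,-0.005,0,0,0,0,1],
])

```text
time_s: 12.35
tool_pos: [496.7, 107.0, 107.8]
eef_rot: [2.29, -2.15, -0.0]
force: [-1.4, 0.1, 0.3]
width: -0.3
```

Request:
drive_tool([
  [0,-0.0025,0,0,0,0,1],
  [0,-0.0025,0,0,0,0,1],
  [0,-0.0025,0,0,0,0,1],
])

```text
time_s: 12.65
tool_pos: [497.3, 107.0, 107.8]
eef_rot: [2.291, -2.15, -0.0]
force: [-1.5, 0.4, -0.1]
width: -0.1
```

Run:
```python
from h import *
c=get_calibration("wrist");im=snapshot("wrist");cv2.imwrite("pics/w14.png",im[:,:,::-1])
cv2.imwrite("pics/w14c.png",cv2.resize(im[190:320,190:460,::-1],None,fx=2.9,fy=2.9,interpolation=cv2.INTER_CUBIC))
s=st()
x=np.array([.998,.0635]);print("disp x",(np.array(s["tool_pos"])[:2]-[581.8,112.7])@x)
```

```text
t 12.7 tcp [497.3 107.  107.8] toolx yaw -86.38 zaxis [-0. -0. -1.] F [-1.8  0.3  0.4] w -0.3 q [-0.71  0.37  0.59  1.82 -0.24  1.02 -1.53]
disp x -84.73736136885954
```

View pics/w14c.png

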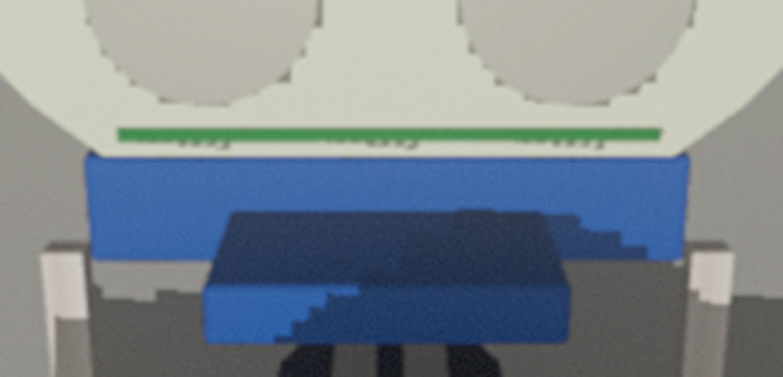

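Request:
drive_tool([
  [0,-0.0025,0,0,0,0,1],
  [0,-0.0025,0,0,0,0,1],
  [0,-0.0025,0,0,0,0,1],
])

```text
time_s: 13.0
tool_pos: [497.8, 107.1, 107.8]
eef_rot: [2.291, -2.15, -0.0]
force: [-2.6, -0.3, -0.3]
width: -0.1
```

Run:
```python
from h import *
c=get_calibration("wrist");im=snapshot("wrist")
cv2.imwrite("pics/w15c.png",cv2.resize(im[190:320,190:460,::-1],None,fx=2.9,fy=2.9,interpolation=cv2.INTER_CUBIC))
s=st()
x=np.array([.998,.0635]);print("disp x",(np.array(s["tool_pos"])[:2]-[581.8,112.7])@x)
```

```text
t 13.05 tcp [497.8 107.  107.8] toolx yaw -86.37 zaxis [ 0. -0. -1.] F [-1.3 -0.7  0.8] w -0.1 q [-0.71  0.37  0.59  1.82 -0.24  1.02 -1.53]
disp x -84.19253572157673
```

View pics/w15c.png

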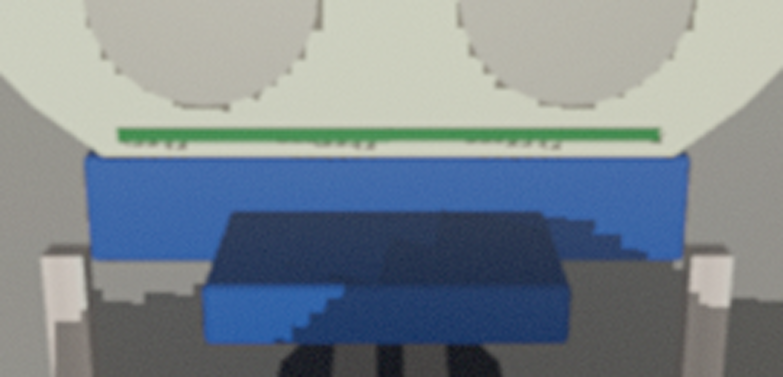

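The line and bar moved together in the last two steps, parallel and with no visible gap, so they are in contact. Back off, rise and check.

Request:
drive_tool([
  [0,0.03,0,0,0,0,1],
  [0,0.1,0,0,0,0,1],
  [0,0.12,-0.15,0,0,0,1],
  [0,0.12,-0.4,0,0,0,1],
  [0,0.12,-0.6,0,0,0,1],
])

```text
time_s: 13.55
tool_pos: [474.7, 105.3, 230.4]
eef_rot: [-2.288, 2.149, -0.003]
force: [1.5, 0.4, -0.1]
width: -0.4
```

Request:
drive_tool([
  [0,0,-0.15,0,0,0,1],
  [0,0,-0.15,0,0,0,1],
  [0,0,-0.15,0,0,0,1],
])

```text
time_s: 13.85
tool_pos: [474.6, 105.6, 258.7]
eef_rot: [-2.288, 2.148, -0.002]
force: [0.3, 0.1, -0.7]
width: -0.1
```

Run:
```python
from h import *
c=get_calibration("wrist");im=snapshot("wrist");cv2.imwrite("pics/w16.png",im[:,:,::-1])
cv2.imwrite("pics/t16r.png",rect(snapshot("top")[:,:,::-1],get_calibration("top"),570,115,97,110,2.7))
im=snapshot("side");cv2.imwrite("pics/s16.png",im[:,:,::-1])
for n in("side","top"):
  for l in("dose","cup","wheel_flat","bar_face","sanitizer","mug","swab_box","pill_jar"):
    print(n,l,[(np.round(d["location"],1).tolist(),round(d["score"],2)) for d in mark_of(n,l)[:3]])
st()
```

```text
side dose []
side cup [([624.4, 115.2, 10.9], 0.58), ([524.3, 109.3, 94.5], 0.34)]
side wheel_flat [([542.7, -83.7, 5.4], 0.98), ([525.9, 109.0, 89.7], 0.73), ([812.7, 101.8, 7.0], 0.59)]
side bar_face [([523.5, 111.0, 97.0], 0.53), ([622.0, 117.1, 10.2], 0.27)]
side sanitizer [([449.2, 376.1, -2.8], 0.56)]
side mug [([586.9, 378.2, 3.6], 0.71), ([526.4, 108.2, 94.8], 0.18)]
side swab_box []
side pill_jar [([589.7, -395.4, -4.1], 0.87)]
top dose []
top cup [([628.9, 111.4, 15.1], 0.98)]
top wheel_flat [([542.9, -87.6, 5.2], 0.97), ([527.6, 108.4, 94.6], 0.93), ([808.3, 105.7, 5.5], 0.81)]
top bar_face []
top sanitizer [([450.1, 380.3, 0.7], 0.93)]
top mug []
top swab_box [([422.3, -373.5, 1.8], 0.8), ([578.1, 154.5, 107.8], 0.31)]
top pill_jar [([593.0, -399.6, -2.5], 0.61)]
t 14.8 tcp [473.9 105.6 257.9] toolx yaw -86.37 zaxis [ 0.  0. -1.] F [-0.2 -0.6 -0.5] w -0.4 q [-0.79  0.18  0.63  1.65 -0.11  1.35 -1.65]
```

View pics/w16.png

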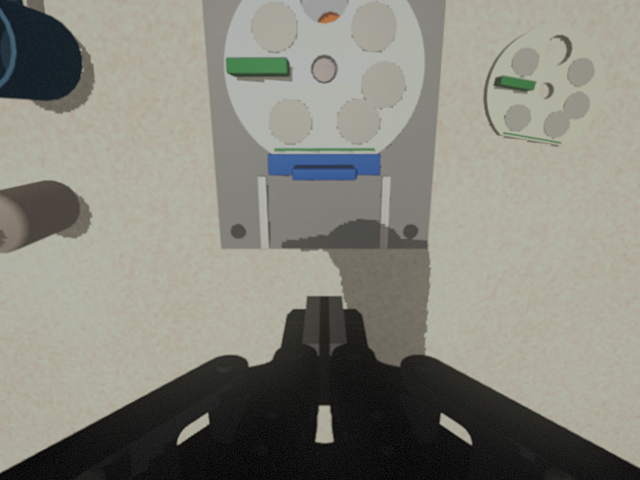

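View pics/t16r.png

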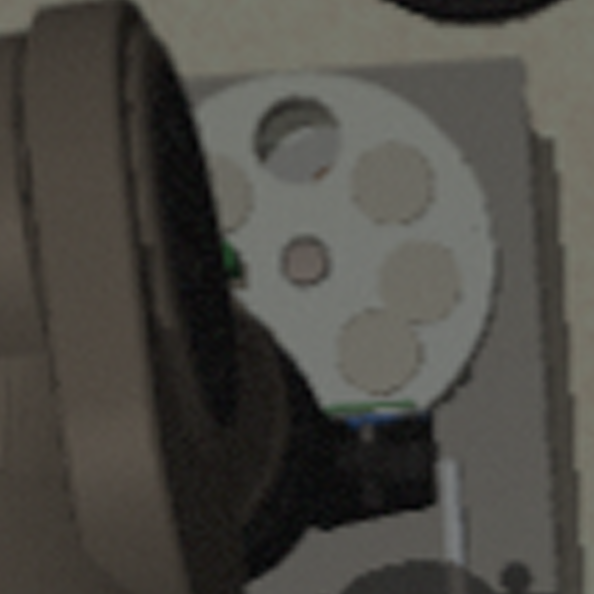

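View pics/s16.png

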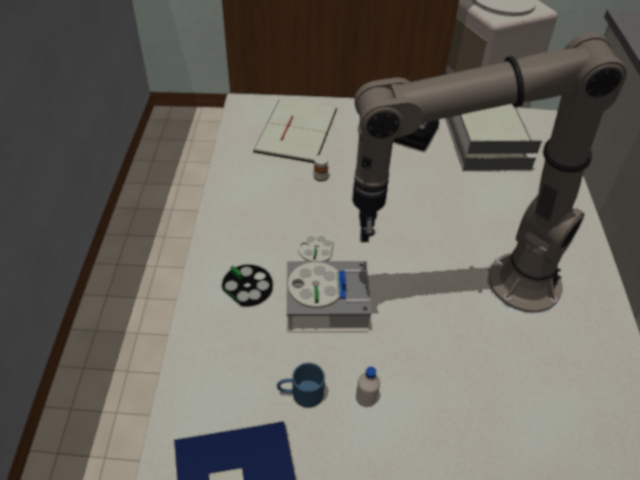

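The bar lies along the flat with the wheel down, and orange shows through the hole at (328,17). I'll move forward, high up, for a clear look into the cup.

Request:
drive_tool([
  [0,-0.2,0,0,0,0,1],
  [0,-0.4,0,0,0,0,1],
  [0,-0.5,0,0,0,0,1],
  [0,-0.5,0,0,0,0,1],
  [0,-0.5,0,0,0,0,1],
])

```text
time_s: 15.3
tool_pos: [573.2, 111.6, 257.4]
eef_rot: [2.289, -2.149, -0.001]
force: [0.5, 0.0, 0.8]
width: 0.1
```

Run:
```python
from h import *
c=get_calibration("wrist");im=snapshot("wrist");cv2.imwrite("pics/w17.png",im[:,:,::-1])
m=cv2.inRange(cv2.cvtColor(im,cv2.COLOR_RGB2HSV),(5,150,60),(18,255,255))
p=np.argwhere(m)[:,::-1];print(len(p),p.mean(0) if len(p) else None)
if len(p):
    for z in(19,85):
        w=pix2w(*p.mean(0),c,z);print(z,np.round(w,1),"from hole axis",np.round(np.hypot(*(w[:2]-[626.7,115.6])),1))
st()
```

```text
387 [329.16795866 143.70542636]
19 [624.2 110.   19. ] from hole axis 6.1
85 [628.2 111.1  85. ] from hole axis 4.7
t 15.35 tcp [572.8 111.7 257.7] toolx yaw -86.39 zaxis [-0.001 -0.    -1.   ] F [ 0.5 -0.5  1. ] w 0.1 q [-0.66  0.41  0.64  1.38 -0.24  1.43 -1.53]
```

View pics/w17.png

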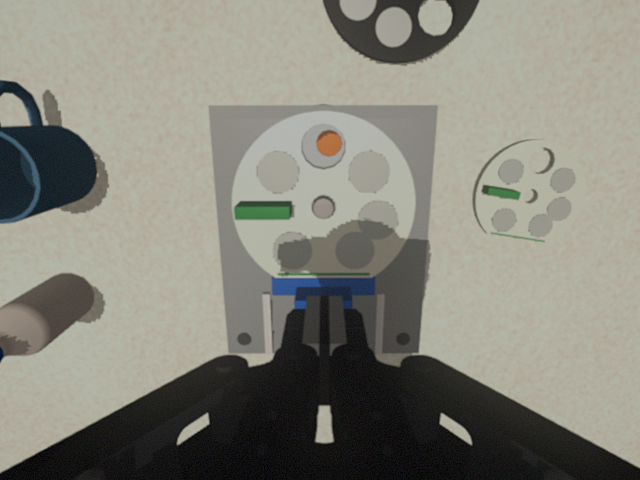

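The dose lies wholly inside the hole opening at (329,143). It is about 25 px across, which fits the cup floor (26 px expected) and not the deck (32 px). Handing in.

Run:
```python
from h import *
s=st();print(hand_in())
```

```text
t 15.35 tcp [572.8 111.7 257.7] toolx yaw -86.39 zaxis [-0.001 -0.    -1.   ] F [ 0.5 -0.5  1. ] w 0.1 q [-0.66  0.41  0.64  1.38 -0.24  1.43 -1.53]
the job is handed in; nothing more can be done
None
```

The dose is in the cup and the bar lies against the wheel's flat. I handed the job in at 15.4 s of the 48 s allowed.

**What I did:** I loosely caged the green rib between the fingers and turned the large white wheel about 98° counter-clockwise. The dose dropped through the stand. I then pushed the tab from behind with the fingers shut until the bar met the flat, backed off and rose clear.

**Last checks:**
- **Dose:** it shows through the open pocket about 6 mm from the hole axis. It is about 25 px across, which fits the cup floor rather than the deck. The trained network no longer found the dose in the top or side picture, so this rests on my own wrist-camera measurement.
- **Wheel and bar:** the wheel is down on its spindle and its flat is parallel to the bar, with no visible gap. The two moved together in the last pushes. My position estimate puts the bar's travel at about 33–34 mm, against 33 ± 1.5 mm expected.
- **Forces:** every reading during the push was under 3 N. There was no clear rise at contact, so I judged flushness from the pictures.
- **Bystanders:** the sanitizer, mug, box and jar were each located in at least one final view. I held the sanitizer, mug and jar against the first pictures only by eye, and they look undisturbed. The arm hides the box in the final side view, so for it I have only the network's find in the top view.

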